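# Load and press shut a two-part praline mould

### The job

Get the praline mould ready: stand the wide and the narrow steel core each upright and fully down in the cavity of its own size in the lower mould half, then lift the upper half by its black handle, lower it over the two dowels and press it down against the spring pins until the halves meet flush all round. Finish while holding: keep the handle in the gripper and keep pressing the halves together, do not let go. Do not push the box of chocolates, the jar or the spatula about.

Things in the scene. Friction and masses are not known exactly. Their poses are not given: they have to be found in the camera images.
- mould_base: Lower mould half, fixed: aluminium block 164 (x) x 84 (y) x 24 (z) mm. Origin at the centre of its underside on the table, z up, x along its length; upper face at z = 24. Two upright steel dowels on that face at x = -66 and +66, y = 0: 12 mm diameter, 26 mm tall, upper 8 mm tapering to 5 mm diameter. Two round cavities at x = +28 (wide) and -28 (narrow), y = 0, and four sprung ejector pins.
- wide_cavity (a point): Centre of the mouth of the wide cavity, level with the upper face of the lower half: 39 mm across, 14 mm deep (floor 10 mm above the table); takes the wide core.
- narrow_cavity (a point): Centre of the mouth of the narrow cavity, level with the upper face of the lower half: 29 mm across, 14 mm deep (floor 10 mm above the table); takes the narrow core.
- ejector (a joint): The four ejector pins (8 mm diameter, at x = +-66, y = +-30 mm in the lower half) moving as one: 0 m fully out, 6 mm above the face; 0.006 m pressed level with it. Springs push back with about 8 N at first and 14 N when level, so the upper half's weight alone does not close the mould.
- mould_top: Upper mould half, loose, about 0.4 kg, right way up on the table: aluminium shell 164 (x) x 84 (y) x 38 (z) mm. Origin at the centre of its underside, z up, x along its length. 15 mm holes right through at x = -66 and +66, y = 0 for the dowels; hollow from below, 32 mm deep, 100 x 72 mm, to clear the cores. Fits either way round. Closed, its origin is 24 mm above the lower half's.
- top_handle (a point): Centre of the black handle bar on the upper half, 55 mm above its underside. The bar is 70 mm long along the half's x, 18 mm thick along y and 34 mm tall (from 38 to 72 mm above the underside), so it is gripped across y.
- core_wide: Wide steel core, loose, about 90 g, standing on the tray: round plug 34 mm in diameter, 40 mm tall, straight sides from 5 to 32 mm up, domed above, foot bevelled by 4 mm. Origin at the centre of its underside, z along its axis. Seated, its underside is 14 mm below the upper face of the lower half and 26 mm stand out.
- core_narrow: Narrow steel core, loose, about 50 g, standing on the tray: same shape and height as the wide one (40 mm tall, straight from 5 to 32 mm, foot bevelled by 4 mm) but 24 mm in diameter. Origin at the centre of its underside, z along its axis.
- tray: Flat dark baking tray with paper, fixed, 190 (x) x 130 (y) mm, floor 4 mm thick, rim 10 mm high. Origin at the centre of its underside. The two cores stand on it about 84 mm apart along its x, either one on either side.
- choc_box: Bystander: open white box of chocolates, 130 x 220 x 50 mm, origin at the centre of its underside; to be left alone.
- jar: Bystander: closed jar, 70 mm across and 90 mm tall, origin at the centre of its underside; to be left alone.
- spatula: Bystander: spatula lying on the table; to be left alone.

How it is judged:
By the outcome, as a careful person would: the job done as asked, in the order asked, and still so for the second after the job is handed in, while the arm keeps its last pose, push and grip.
It also fails if it takes over 72 s, if anything falls off the work surface, if the arm or the gripper's body presses on something with over 40 N, if the wrist force passes 120 N, or if a joint passes its speed limit or range.

### The arm

A 6-joint arm with a two-finger parallel gripper is mounted at the origin on the work surface. World frame = base frame: x ahead of the robot, y to its left, z up, the work surface at z = 0. Lengths are in m, angles in rad, forces in N, time in s.
With the tool pointing down it reaches from about 0.35 to 0.875 m from the base axis. Payload 4.2 kg.
Tool frame: the origin (TCP) lies midway between the tips of the shut fingers; the grasp point (between the pads) lies 19 mm behind it; z points along the fingers, y is the line along which they close (so a half turn about z gives the same grasp; the last joint's range is limited). The gripper opens to 87 mm and grips with 3 to 60 N. Pads are 19 mm wide; open, the fingers measure 117 mm over their backs; the gripper's body (75 mm by 190 mm) begins 51 mm behind the grasp point.
Start: joints at [1.476, 0.385, 0.008, 0, -1.194, -0.259], TCP at [0.217, 0.586, 0.223] pointing down, gripper open.
Joint ranges: [-3.14, 3.14], [-1.21, 2.06], [-1.07, 1.41], [-3.16, 2.05], [-2.99, -0.16], [-3.1, 3.1]. Speed limits (rad/s): [2.79, 2.79, 3.14, 3.14, 3.14, 3.14].

### API

Orientations are given as a unit quaternion [w, x, y, z].
In Python, from station import env, grab_frame, camera_info, workorder, models gives the robot as it stands.
- The arm moves only by the tool send_rows, never from a script. Its arguments are lists of equal length, an entry for each row: "xyz": the shift along the world's x, y, z in units of 50 mm (1.0 is 50 mm), a list of three; "turn": the turn, a rotation vector about the world's x, y, z in units of 6 degrees (1.0 is 6 degrees), a list of three; "claw": the closure, from 0 (fully open) to 1 (shut). In form: {"xyz": [[dx, dy, dz], ...], "turn": [[ax, ay, az], ...], "claw": [claw, ...]}. A call has 1 to 12 rows; each row is the pose to reach, as a shift and turn from the pose commanded when the call began; what a row does not reach only later rows make up. A row lasts 1/10 s, in which the tool goes at most 50 mm and 8.59 degrees, less where a joint would pass 70% of its speed; a pose out of reach is approached as far as the arm can. A call with a gripper value outside its range is refused whole. The fingers move at their own pace and stop on an object; "squeeze" is the grip in N (left out, the last holds). Time passes only in rows, so rows that repeat a pose let the fingers close. It gives the time, the measured TCP pose, the force, the opening and the grip force at its end, in the units of the state.
- env.sense(): the state, without advancing time (a new reading comes with each control period).
- grab_frame(name): name is "scene" or "top" or "wrist"; returns (picture, depth): 420x560x3 uint8, red, green, blue; 420x560 float32, m along the optical axis (not along the pixel's ray), 0 where there is no reading.
- camera_info(name): a dict with "mtx" (3x3 intrinsics, pixels), "cam_to_world" (4x4, takes a point from camera to world coordinates). Camera axes: x right, y down, z forward; pixel columns grow to the right and rows downward; lengths in m; the calibration is good to about 2 mm. A picture is of the moment at which its call begins: read the wrist's pose just before it. camera_info takes no time and is no camera call; for the wrist camera it gives the pose at the moment of the call.
- workorder.close_job(): hands the job in; it is judged then, once.
Trained networks look in the newest picture that a camera, given by its name, has taken for a name from the list of things; names that differ only in an ending like _2 or _b are one class to them, and where a whole thing is asked for, a point or a joint stands for the part that bears it (a point fixed in the world has none). Each returns a list of dicts, best first, with "confidence" (0 to 1); they miss things now and then, are a little off and sometimes report something else, mostly with a low value. They report only what shows in the picture. A call takes as long as a camera call.
- models.silhouettes(camera, target): "mask" (420x560 bool, what is visible of it).
- models.mark_of(camera, target): "centre" ([x, y, z] in m, in world coordinates, good to about 4 mm: a listed point, or the origin of a listed thing).
The state is a dict: "time_s": time; "q": joint angles; "joint_velocities": joint speeds; "effort": joint torques, N m; "tcp_pos": TCP position; "orientation": TCP orientation; "force": force on the tool from outside, world axes, zero at the start; "ft_torque": the same for the moment, N m; "width": finger opening in m; "gripper_force": force on a finger pad.
Only numpy, scipy, OpenCV 4.12 (cv2) and the standard library are available. Lean on these libraries where they do the work, as an engineer would, in place of code of your own. Each camera call takes 0.05 s, during which the arm holds its last target. There are 200 camera calls.

## Working session

There is one attempt and no reset: what is moved stays moved. The work goes in short steps, Python scripts to look and compute and a tool call to move; the robot and the scene stay as the last step left them, time stands still between calls to the robot, and variables do not carry over. Pictures are saved under pics/ and viewed, at most 10 in all, crops included, and the job is handed in when it is done.

Besides the shell and the picture viewer there is one more tool, called after ">>>" as name(argument=value, ...), one argument or row to a line, values as JSON. send_rows: Moves the arm, as the interface text tells. Its arguments: {"type":"object","properties":{"xyz":{"type":"array","items":{"type":"array","items":{"type":"number"}}},"turn":{"type":"array","items":{"type":"array","items":{"type":"number"}}},"claw":{"type":"array","items":{"type":"number"}},"squeeze":{"type":"number"}},"required":["xyz","turn","claw"]}

```bash
mkdir -p pics
cat > h.py <<'E'
from station import env, grab_frame, camera_info, workorder, models
import numpy as np, cv2
def cloud(cam):
    ci=camera_info(cam); p,d=grab_frame(cam); K=np.array(ci["mtx"]); T=np.array(ci["cam_to_world"])
    v,u=np.mgrid[:420,:560]
    X=np.stack([(u-K[0,2])/K[0,0]*d,(v-K[1,2])/K[1,1]*d,d],-1)
    W=X@T[:3,:3].T+T[:3,3]; W[d==0]=np.nan
    return p,W
def save(p,n): cv2.imwrite(f"pics/{n}.png",p[:,:,::-1])
E
python3 - <<'E'
from h import *
s=env.sense(); print(s["tcp_pos"],s["orientation"],s["width"],s["time_s"])
np.set_printoptions(precision=4,suppress=True)
for c in ["top","scene"]:
    p,W=cloud(c); save(p,c+"0"); np.save(c+"0.npy",W)
    for t in ["mould_base","wide_cavity","narrow_cavity","mould_top","top_handle","core_wide","core_narrow","tray","choc_box","jar","spatula"]:
        print(c,t,[(np.array(m["centre"]),round(m["confidence"],2)) for m in models.mark_of(c,t)[:2]])
    for t in ["mould_base","mould_top","core_wide","core_narrow"]:
        r=models.silhouettes(c,t)
        if r:
            m=r[0]["mask"]; Q=W[m]; Q=Q[~np.isnan(Q[:,0])]
            zt=np.percentile(Q[:,2],95)
            rect=cv2.minAreaRect((Q[:,:2]*1000).astype(np.float32))
            print(c,t,m.sum(),"ztop",zt,"rect",rect)
print(env.sense()["time_s"])
E
```

```text
[0.21629336 0.58571971 0.22143617] [ 1.10786142e-03  9.84381966e-01 -1.76042311e-01 -1.49443124e-04] 0.08718942241305118 0.0
top mould_base [(array([ 0.5964,  0.0047, -0.0003]), 0.67)]
top wide_cavity [(array([0.6227, 0.0107, 0.0192]), 0.62)]
top narrow_cavity [(array([0.5721, 0.0034, 0.0227]), 0.76)]
top mould_top [(array([ 0.476 ,  0.2422, -0.0028]), 0.77), (array([ 0.7945, -0.0191, -0.0041]), 0.22)]
top top_handle [(array([0.4709, 0.2414, 0.05  ]), 0.74)]
top core_wide []
top core_narrow [(array([ 0.442 , -0.2455,  0.0013]), 0.57)]
top tray [(array([ 0.4818, -0.2437, -0.0024]), 0.72)]
top choc_box [(array([ 0.7935, -0.0195, -0.0038]), 0.66)]
top jar [(array([0.6994, 0.2865, 0.0026]), 0.87), (array([ 0.5207, -0.245 ,  0.0037]), 0.29)]
top spatula [(array([ 0.7364, -0.2867, -0.0028]), 0.85)]
top mould_base 2926 ztop 0.027622025365598313 rect ((595.02978515625, 4.327526092529297), (164.3766326904297, 84.7621841430664), 1.6431852579116821)
top mould_top 3522 ztop 0.07163711652885126 rect ((469.84588623046875, 243.78732299804688), (171.86865234375, 96.42745971679688), 9.440079689025879
[... 800 characters left out ...]
0.0024, 0.0234]), 0.47)]
scene choc_box [(array([ 0.7922, -0.0176, -0.0003]), 0.82)]
scene jar [(array([0.6964, 0.2918, 0.0002]), 0.77)]
scene spatula [(array([ 0.7379, -0.2824,  0.001 ]), 0.98), (array([ 0.4806, -0.2438, -0.0037]), 0.41)]
scene mould_base 1873 ztop 0.029807102673885887 rect ((589.0554809570312, 0.7099990844726562), (182.3149871826172, 96.91187286376953), 1.0305486917495728)
scene mould_top 2065 ztop 0.07300872046497302 rect ((458.5576171875, 236.43515014648438), (195.36007690429688, 90.89634704589844), 9.491663932800293)
scene core_narrow 55 ztop 0.04691179840147601 rect ((442.6057434082031, -241.954345703125), (15.35871410369873, 16.011991500854492), 44.98564529418945)
1.6
```

View pics/top0.png

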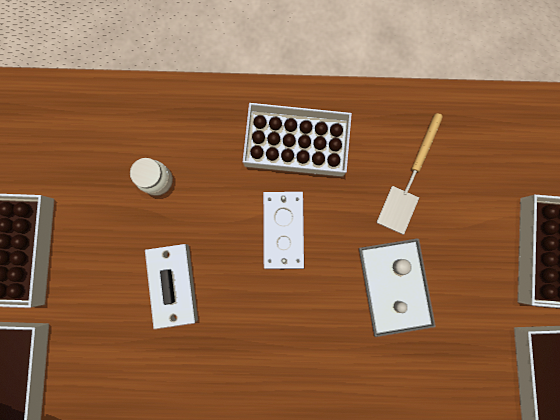

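View pics/scene0.png

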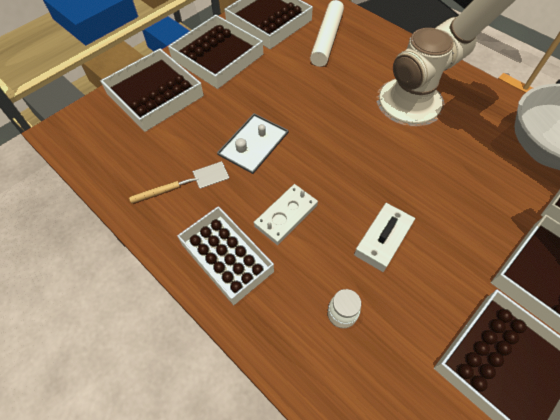

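The top view shows the lower half at (283,230), the upper half at (171,286), the wide core at (402,267) and the narrow core at (401,307). The scene view agrees, and the positions and sizes match the spec. I'll move over the tray now.

>>> send_rows(
  xyz=[
    [5.2,-16.6,0],
    [5.2,-16.6,0],
    [5.2,-16.6,0],
    [5.2,-16.6,0],
    [5.2,-16.6,0],
    [5.2,-16.6,0],
    [5.2,-16.6,0],
    [5.2,-16.6,0],
    [5.2,-16.6,0],
    [5.2,-16.6,0],
    [5.2,-16.6,0],
    [5.2,-16.6,0],
  ],
  turn=[
    [0,0,3.65],
    [0,0,3.65],
    [0,0,3.65],
    [0,0,3.65],
    [0,0,3.65],
    [0,0,3.65],
    [0,0,3.65],
    [0,0,3.65],
    [0,0,3.65],
    [0,0,3.65],
    [0,0,3.65],
    [0,0,3.65],
  ],
  claw=[0,0,0,0,0,0,0,0,0,0,0,0],
)

```text
time_s: 2.8
tcp_pos: [0.3961, 0.0118, 0.2232]
orientation: [-0.0, 1.0, 0.015, 0.001]
force: [0.4, 1.4, -1.0]
width: 0.087
gripper_force: 0.0
```

>>> send_rows(
  xyz=[
    [1.7,-5.1,0],
    [1.7,-5.1,0],
    [1.7,-5.1,0],
    [1.7,-5.1,0],
    [1.7,-5.1,0],
    [1.7,-5.1,0],
    [1.7,-5.1,0],
  ],
  turn=[
    [0,0,0],
    [0,0,0],
    [0,0,0],
    [0,0,0],
    [0,0,0],
    [0,0,0],
    [0,0,0],
  ],
  claw=[0,0,0,0,0,0,0],
)

```text
time_s: 3.5
tcp_pos: [0.4812, -0.2437, 0.2218]
orientation: [0.0, 1.0, 0.012, -0.0]
force: [0.1, 0.0, 0.3]
width: 0.0874
gripper_force: 0.0
```

```bash
cat >> h.py <<'E'
from scipy.optimize import least_squares
def circ(P,r):
    f=least_squares(lambda c:np.hypot(P[:,0]-c[0],P[:,1]-c[1])-r,P[:,:2].mean(0)); return f.x
def cores(W,lo=.02,hi=.034,zlo=.012):
    m=(W[...,2]>zlo)&(W[...,2]<.06)&(np.hypot(W[...,0]-.48,W[...,1]+.245)<.085)
    n,l,st,c=cv2.connectedComponentsWithStats(m.astype(np.uint8))
    for i in range(1,n):
        if st[i,4]<20: continue
        Q=W[l==i]; top=Q[Q[:,2]>np.percentile(Q[:,2],97)-.003]
        side=Q[Q[:,2]>.030]
        mec=cv2.minEnclosingCircle((side[:,:2]*1000).astype(np.float32))
        print("comp",st[i],"zmax",Q[:,2].max().round(4),"topcentre",top.mean(0).round(4),"mec",np.round(mec[0],1),round(mec[1],1),len(Q))
E
python3 - <<'E'
from h import *
np.set_printoptions(precision=4,suppress=True)
s=env.sense(); print(s["tcp_pos"],s["orientation"],s["time_s"])
print(camera_info("wrist")["cam_to_world"])
p,W=cloud("wrist"); save(p,"w1"); cores(W)
print("top"); cores(np.load("top0.npy"),)
for t in ["core_wide","core_narrow"]: print(t,models.mark_of("wrist",t))
E
```

```text
[ 0.4812 -0.2437  0.2218] [ 0.0001  0.9999  0.0122 -0.0005] 3.5
[[ 0.0247 -0.966  -0.2573  0.5506]
 [-0.9997 -0.0242 -0.0052 -0.2422]
 [-0.0012  0.2573 -0.9663  0.3842]
 [ 0.      0.      0.      1.    ]]
comp [270 135  32  32 794] zmax 0.046 topcentre [ 0.5231 -0.2482  0.0435] mec [ 522.9 -248.2] 16.9 794
comp [270 211  21  26 430] zmax 0.0457 topcentre [ 0.4392 -0.2452  0.0433] mec [ 439.  -245.3] 12.0 430
top
comp [393 259  19  16 245] zmax 0.0471 topcentre [ 0.5232 -0.25    0.045 ] mec [ 522.9 -250.1] 17.5 245
comp [394 301  14  12 136] zmax 0.0482 topcentre [ 0.4388 -0.2465  0.0447] mec [ 438.9 -246.6] 11.8 136
core_wide [{'centre': [0.5225, -0.2512, 0.0007], 'confidence': 0.77}]
core_narrow [{'centre': [0.4372, -0.2477, 0.0021], 'confidence': 0.72}]
```

View pics/w1.png

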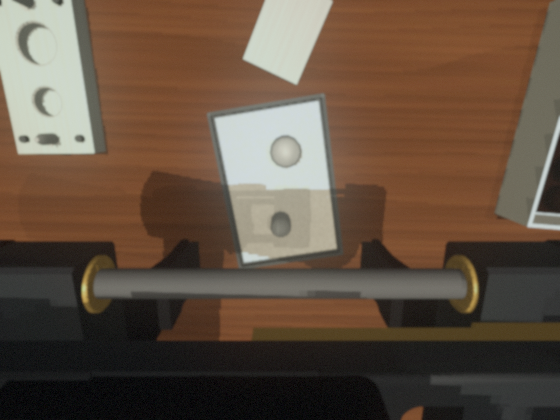

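The wrist view shows the wide core at (285,151) and the narrow core at (281,224). Depth puts them at (0.523,-0.249) and (0.439,-0.246), with radii 17 and 12 mm, which match the spec. I'll grasp the wide core first.

>>> send_rows(
  xyz=[
    [0.84,-0.1,-0.5],
    [0.84,-0.1,-1.4],
    [0.84,-0.1,-2.3],
    [0.84,-0.1,-3.2],
    [0.84,-0.1,-3.8],
    [0.84,-0.1,-4.04],
    [0.84,-0.1,-4.04],
    [0.84,-0.1,-4.04],
    [0.84,-0.1,-4.04],
    [0.84,-0.1,-4.04],
    [0.84,-0.1,-4.04],
    [0.84,-0.1,-4.04],
  ],
  turn=[
    [0,0,0],
    [0,0,0],
    [0,0,0],
    [0,0,0],
    [0,0,0],
    [0,0,0],
    [0,0,0],
    [0,0,0],
    [0,0,0],
    [0,0,0],
    [0,0,0],
    [0,0,0],
  ],
  claw=[0,0,0,0.3,0.3,0.3,0.3,1,1,1,1,1],
  squeeze=20,
)

```text
time_s: 4.85
tcp_pos: [0.5236, -0.2468, 0.0218]
orientation: [0.0, 1.0, 0.014, 0.001]
force: [-0.6, -1.0, 5.4]
width: 0.0332
gripper_force: 20.0
```

>>> send_rows(
  xyz=[
    [0,0,0.4],
    [0,0,1.2],
    [0,0,2],
    [0.3,0.8,2.2],
    [0.6,1.6,2.2],
    [0.9,2.4,2.2],
    [1.2,3.2,2.2],
    [1.5,4.1,2.2],
    [1.8,4.8,2.2],
    [2.03,5.05,2.2],
    [2.03,5.05,2.2],
    [2.03,5.05,2.2],
  ],
  turn=[
    [0,0,0],
    [0,0,0],
    [0,0,0],
    [0,0,0],
    [0,0,0],
    [0,0,0],
    [0,0,0],
    [0,0,0],
    [0,0,0],
    [0,0,0],
    [0,0,0],
    [0,0,0],
  ],
  claw=[1,1,1,1,1,1,1,1,1,1,1,1],
)

```text
time_s: 6.05
tcp_pos: [0.6236, 0.0063, 0.1298]
orientation: [0.0, 1.0, 0.014, -0.001]
force: [0.9, -0.8, -1.6]
width: 0.0327
gripper_force: 20.0
```

```bash
cat >> h.py <<'E'
def cavs(W,yaw=None):
    # face points: z 18..29 near base; find holes through depth below face
    m=(np.abs(W[...,0]-.596)<.085)&(np.abs(W[...,1]-.0045)<.045)
    Q=W[m]; f=Q[(Q[:,2]>.018)&(Q[:,2]<.028)]; fz=np.median(f[:,2])
    print("face z",fz.round(4),"rect",cv2.minAreaRect((f[:,:2]*1000).astype(np.float32)))
    for x in (.624,.568):
        for zlo,zhi in ((fz-.017,fz-.006),):
            h=Q[(Q[:,2]>zlo)&(Q[:,2]<zhi)&(np.hypot(Q[:,0]-x,Q[:,1]-.0045)<.024)]
            if len(h)>10: print("hole",x,len(h),h.mean(0).round(4),np.median(h[:,2]).round(4),cv2.minEnclosingCircle((h[:,:2]*1000).astype(np.float32)))
E
python3 - <<'E'
from h import *
s=env.sense(); print(s["tcp_pos"],s["orientation"],s["time_s"],s["width"],s["force"])
p,W=cloud("wrist"); save(p,"w2"); cavs(W)
for t in ["wide_cavity","narrow_cavity","mould_base","core_wide"]: print(t,models.mark_of("wrist",t))
p,W2=cloud("top"); print("top"); cavs(np.load("top0.npy")); 
W=np.load("top0.npy")
d=W[(W[...,2]>.03)&(np.hypot(W[...,0]-.596,W[...,1]-.005)<.1)]; print(d.round(4)[:20])
E
```

```text
[0.62362101 0.00626477 0.12981388] [ 7.25530587e-06  9.99898109e-01  1.42424232e-02 -9.61625432e-04] 6.05 0.032715918466628746 [ 0.8510174  -0.82648332 -1.55852002]
face z 0.0241 rect ((595.5191650390625, 6.129459381103516), (164.7919158935547, 84.29240417480469), 1.9249601364135742)
hole 0.624 1387 [0.6226 0.0071 0.0103] 0.0101 ((622.9561767578125, 7.110324859619141), 19.49159049987793)
wide_cavity [{'centre': [0.6279, 0.0081, 0.0241], 'confidence': 0.76}]
narrow_cavity []
mould_base []
core_wide [{'centre': [0.6233, 0.0044, 0.1127], 'confidence': 0.9}]
top
face z 0.0242 rect ((596.2698364257812, 3.963226318359375), (162.00534057617188, 83.96488952636719), 1.6119067668914795)
hole 0.624 236 [0.625  0.005  0.0105] 0.0105 ((624.74658203125, 4.623094081878662), 19.256513595581055)
hole 0.568 138 [0.5687 0.0027 0.0105] 0.0103 ((568.262451171875, 2.9614384174346924), 14.387405395507812)
[[ 6.676e-01  7.000e-03  4.360e-02]
 [ 6.676e-01  4.800e-03  4.380e-02]
 [ 6.651e-01  9.100e-03  4.580e-02]
 [ 6.646e-01  7.000e-03  5.010e-02]
 [ 6.645e-01  4.900e-03  5.110e-02]
 [ 6.657e-01  2.700e-03  4.230e-02]
 [ 6.627e-01  1.110e-02  4.770e-02]
 [ 6.624e-01  9.000e-03  5.000e-02]
 [ 6.625e-01  6.900e-03  4.990e-02]
 [ 6.627e-01  4.800e-03  4.850e-02]
 [ 6.629e-01  2.700e-03  4.760e-02]
 [ 6.635e-01  5.000e-04  4.380e-02]
 [ 6.657e-01 -2.330e-02  3.170e-02]
 [ 6.655e-01 -2.540e-02  3.360e-02]
 [ 6.621e-01  3.890e-02  3.040e-02]
 [ 6.622e-01  3.250e-02  3.080e-02]
 [ 6.612e-01  1.110e-02  4.300e-02]
 [ 6.608e-01  9.000e-03  4.620e-02]
 [ 6.608e-01  6.800e-03  4.660e-02]
 [ 6.606e-01  4.800e-03  4.870e-02]]
```

View pics/w2.png

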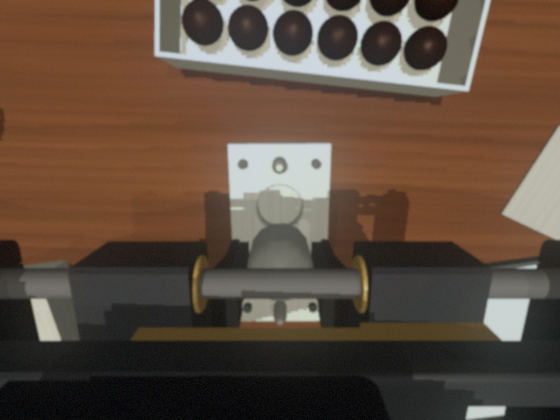

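The wrist view shows the wide cavity at (280,205), in line with the held core at (280,255). The wrist depth and the top camera agree within about 2 mm, so I'll lower the core.

>>> send_rows(
  xyz=[
    [0,0,-0.6],
    [0,0,-1.3],
    [0,0,-1.6],
    [0,0,-1.7],
    [0,0,-1.8],
    [0,0,-1.9],
    [0,0,-1.97],
    [0,0,-1.97],
  ],
  turn=[
    [0,0,0],
    [0,0,0],
    [0,0,0],
    [0,0,0],
    [0,0,0],
    [0,0,0],
    [0,0,0],
    [0,0,0],
  ],
  claw=[1,1,1,1,1,1,1,1],
)

```text
time_s: 7.15
tcp_pos: [0.6244, 0.0062, 0.0322]
orientation: [-0.0, 1.0, 0.014, 0.0]
force: [-0.3, -0.8, -0.4]
width: 0.0332
gripper_force: 20.0
```

>>> send_rows(
  xyz=[
    [0,0,-0.05],
    [0,0,-0.09],
    [0,0,-0.09],
    [0,0,-0.09],
    [0,0,-0.09],
    [0,0,-0.09],
    [0,0,0.3],
    [0,0,1],
    [0,0,1.9],
  ],
  turn=[
    [0,0,0],
    [0,0,0],
    [0,0,0],
    [0,0,0],
    [0,0,0],
    [0,0,0],
    [0,0,0],
    [0,0,0],
    [0,0,0],
  ],
  claw=[1,1,1,0.3,0.3,0.3,0.3,0.3,0.3],
)

```text
time_s: 8.05
tcp_pos: [0.6229, 0.0059, 0.1261]
orientation: [0.0, 1.0, 0.014, -0.003]
force: [0.9, 0.6, -0.0]
width: 0.0604
gripper_force: 0.0
```

Run:
```python
from h import *
s=env.sense(); print(s["tcp_pos"],s["time_s"])
p,W=cloud("top"); 
m=(np.hypot(W[...,0]-.624,W[...,1]-.005)<.026)&(W[...,2]>.03)
print(W[m].mean(0),W[m][:,2].max(),cv2.minEnclosingCircle((W[m][:,:2]*1000).astype(np.float32)))
```

```text
[0.62288579 0.00592429 0.12609581] 8.05
[0.62346033 0.00501893 0.49424507] 0.4978450259941597 ((623.9886474609375, 4.994819164276123), 25.977447509765625)
```

>>> send_rows(
  xyz=[
    [-0.5,-0.7,0],
    [-1.1,-1.5,0],
    [-1.7,-2.3,0],
    [-2.3,-3.1,0],
    [-2.9,-3.9,0],
    [-3.4,-4.7,0],
    [-3.69,-5.04,0],
    [-3.69,-5.04,-0.3],
    [-3.69,-5.04,-0.3],
  ],
  turn=[
    [0,0,0],
    [0,0,0],
    [0,0,0],
    [0,0,0],
    [0,0,0],
    [0,0,0],
    [0,0,0],
    [0,0,0],
    [0,0,0],
  ],
  claw=[0.3,0.3,0.3,0.3,0.3,0.3,0.3,0.3,0.3],
)

```text
time_s: 9.0
tcp_pos: [0.4381, -0.2461, 0.1109]
orientation: [-0.001, 1.0, 0.013, -0.001]
force: [-0.7, 0.5, 0.3]
width: 0.0608
gripper_force: 0.0
```

Run:
```python
from h import *
s=env.sense(); print(s["tcp_pos"],s["time_s"])
p,W=cloud("top"); 
m=(np.hypot(W[...,0]-.624,W[...,1]-.005)<.026)&(W[...,2]>.03)
print(W[m].mean(0),W[m][:,2].max(),cv2.minEnclosingCircle((W[m][:,:2]*1000).astype(np.float32)))
p,W=cloud("wrist"); cores(W)
```

```text
[ 0.43813346 -0.24612519  0.11086522] 9.0
[0.62334694 0.00458    0.0473171 ] 0.053379105260405346 ((623.8927612304688, 4.727472305297852), 16.80320930480957)
comp [264 197  31  37 896] zmax 0.0462 topcentre [ 0.4388 -0.2452  0.0433] mec [ 438.6 -245.2] 11.9 896
```

>>> send_rows(
  xyz=[
    [0,0.02,-0.6],
    [0,0.02,-1.3],
    [0,0.02,-1.78],
    [0,0.02,-1.78],
    [0,0.02,-1.78],
    [0,0.02,-1.78],
    [0,0.02,-1.78],
    [0,0.02,-1.78],
    [0,0.02,-1.78],
  ],
  turn=[
    [0,0,0],
    [0,0,0],
    [0,0,0],
    [0,0,0],
    [0,0,0],
    [0,0,0],
    [0,0,0],
    [0,0,0],
    [0,0,0],
  ],
  claw=[0.3,0.3,0.3,0.3,1,1,1,1,1],
)

```text
time_s: 10.0
tcp_pos: [0.4402, -0.2449, 0.0238]
orientation: [0.0, 1.0, 0.014, 0.001]
force: [0.1, -0.0, 1.2]
width: 0.0287
gripper_force: 0.0
```

>>> send_rows(
  xyz=[
    [0,0,0],
    [0,0,0],
    [0,0,0],
  ],
  turn=[
    [0,0,0],
    [0,0,0],
    [0,0,0],
  ],
  claw=[1,1,1],
)

```text
time_s: 10.3
tcp_pos: [0.4402, -0.2449, 0.0235]
orientation: [0.0, 1.0, 0.014, 0.0]
force: [-0.7, -0.4, 2.6]
width: 0.0231
gripper_force: 20.0
```

>>> send_rows(
  xyz=[
    [0,0,0.5],
    [0,0,1.3],
    [0.1,0.5,1.9],
    [0.5,1.3,2.0],
    [0.9,2.1,2.0],
    [1.4,2.9,2.0],
    [1.9,3.7,2.0],
    [2.3,4.5,2.0],
    [2.55,4.97,2.0],
    [2.55,4.97,1.5],
    [2.55,4.97,0.8],
    [2.55,4.97,0.5],
  ],
  turn=[
    [0,0,0],
    [0,0,0],
    [0,0,0],
    [0,0,0],
    [0,0,0],
    [0,0,0],
    [0,0,0],
    [0,0,0],
    [0,0,0],
    [0,0,0],
    [0,0,0],
    [0,0,0],
  ],
  claw=[1,1,1,1,1,1,1,1,1,1,1,1],
)

```text
time_s: 11.5
tcp_pos: [0.5649, 0.0037, 0.0446]
orientation: [0.0, 1.0, 0.014, -0.003]
force: [-0.9, 0.5, 0.0]
width: 0.023
gripper_force: 20.0
```

>>> send_rows(
  xyz=[
    [0,0,-0.1],
    [0,0,-0.2],
    [0,0,-0.26],
    [0,0,-0.3],
    [0,0,-0.3],
  ],
  turn=[
    [0,0,0],
    [0,0,0],
    [0,0,0],
    [0,0,0],
    [0,0,0],
  ],
  claw=[1,1,1,1,1],
)

```text
time_s: 12.0
tcp_pos: [0.5677, 0.0037, 0.0335]
orientation: [-0.0, 1.0, 0.014, 0.001]
force: [0.3, 0.1, -0.0]
width: 0.0229
gripper_force: 20.0
```

>>> send_rows(
  xyz=[
    [0,0,-0.05],
    [0,0,-0.08],
    [0,0,-0.08],
    [0,0,-0.08],
    [0,0,-0.08],
    [0,0,-0.08],
    [0,0,0.4],
    [0,0,1.2],
    [0,0.3,2],
    [-0.4,1.1,2.4],
    [-0.8,2,2.4],
    [-1.2,2.9,2.4],
  ],
  turn=[
    [0,0,0],
    [0,0,0],
    [0,0,0],
    [0,0,0],
    [0,0,0],
    [0,0,0],
    [0,0,0],
    [0,0,0],
    [0,0,0.3],
    [0,0,0.6],
    [0,0,1.0],
    [0,0,1.3],
  ],
  claw=[1,1,1,0.3,0.3,0.3,0.3,0.3,0.3,0.1,0.1,0.1],
)

```text
time_s: 13.2
tcp_pos: [0.5069, 0.15, 0.1541]
orientation: [-0.001, 0.997, 0.082, 0.001]
force: [0.6, 0.8, -0.1]
width: 0.075
gripper_force: 0.0
```

```bash
cat >> h.py <<'E'
def handle(W):
    m=(W[...,2]>.055)&(W[...,2]<.085)&(np.hypot(W[...,0]-.471,W[...,1]-.2415)<.06); Q=W[m]
    print("handle",len(Q),np.percentile(Q[:,2],90).round(4),cv2.minAreaRect((Q[Q[:,2]>.066][:,:2]*1000).astype(np.float32)))
    m=(W[...,2]>.032)&(W[...,2]<.044)&(np.hypot(W[...,0]-.471,W[...,1]-.2415)<.11); Q=W[m]
    print("plate",len(Q),cv2.minAreaRect((Q[:,:2]*1000).astype(np.float32)))
E
python3 - <<'E'
from h import *
s=env.sense(); print(s["tcp_pos"],s["orientation"],s["time_s"])
W0=np.load("top0.npy"); handle(W0)
p,W=cloud("top"); save(p[170:340,120:440].repeat(2,0).repeat(2,1),"t2")
for x,y in ((.624,.005),(.568,.003)):
    m=(np.hypot(W[...,0]-x,W[...,1]-y)<.026)&(W[...,2]>.03)&(W[...,2]<.06)
    if m.any(): print(W[m].mean(0),W[m][:,2].max(),cv2.minEnclosingCircle((W[m][:,:2]*1000).astype(np.float32)))
p,W=cloud("wrist"); handle(W)
E
```

```text
[0.50688496 0.15002148 0.1540561 ] [-6.70965653e-04  9.96617057e-01  8.21765269e-02  1.00499943e-03] 13.2
handle 373 0.0739 ((472.40374755859375, 238.4899139404297), (69.70767974853516, 18.67609214782715), 10.090886116027832)
plate 2760 ((472.244384765625, 238.93222045898438), (164.3955078125, 85.80601501464844), 9.357412338256836)
[0.62321608 0.00456721 0.04716478] 0.05421214977498179 ((623.9092407226562, 4.65631103515625), 16.70558738708496)
[0.56621533 0.00199788 0.04747184] 0.05313153496849399 ((568.9710083007812, 7.327714920043945), 17.416580200195312)
handle 1868 0.0728 ((475.94110107421875, 241.50099182128906), (61.85706329345703, 19.05494499206543), 8.405010223388672)
plate 10207 ((471.41851806640625, 241.08047485351562), (164.3720703125, 84.74283599853516), 9.561117172241211)
```

View pics/t2.png

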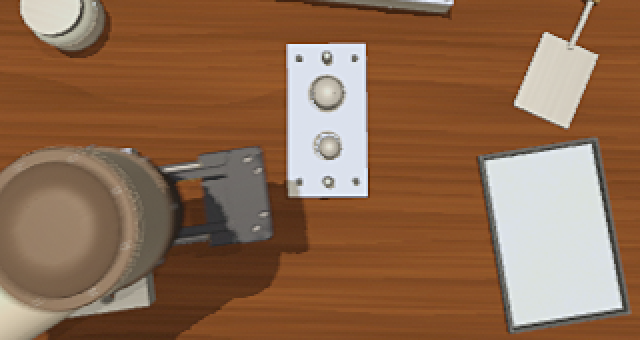

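Both cores now sit concentric in their cavities, wide at (327,92) and narrow at (327,146) in the crop. Their tops are about 26 mm above the face, so they are seated. Next is the handle.

>>> send_rows(
  xyz=[
    [-0.3,0.8,0],
    [-0.6,1.6,-0.3],
    [-0.71,1.83,-1],
    [-0.71,1.83,-1.7],
    [-0.71,1.83,-2.17],
    [-0.71,1.83,-2.17],
    [-0.71,1.83,-2.17],
    [-0.71,1.83,-2.17],
    [-0.71,1.83,-2.17],
    [-0.71,1.83,-2.17],
    [-0.71,1.83,-2.17],
    [-0.71,1.83,-2.17],
  ],
  turn=[
    [0,0,0],
    [0,0,0],
    [0,0,0],
    [0,0,0],
    [0,0,0],
    [0,0,0],
    [0,0,0],
    [0,0,0],
    [0,0,0],
    [0,0,0],
    [0,0,0],
    [0,0,0],
  ],
  claw=[0.3,0.3,0.3,0.3,0.3,0.5,1,1,1,1,1,1],
  squeeze=50,
)

```text
time_s: 14.5
tcp_pos: [0.4722, 0.2405, 0.0451]
orientation: [-0.0, 0.997, 0.082, 0.001]
force: [0.0, 0.1, 2.3]
width: 0.0177
gripper_force: 50.0
```

>>> send_rows(
  xyz=[
    [0,0,0.3],
    [0,0,0.9],
    [0,0,1.5],
    [0.2,-0.4,1.7],
    [0.6,-1.1,1.7],
    [1.0,-1.9,1.7],
    [1.4,-2.7,1.7],
    [1.8,-3.5,1.7],
    [2.2,-4.2,1.7],
    [2.48,-4.7,1.7],
    [2.48,-4.7,1.7],
    [2.48,-4.7,1.7],
  ],
  turn=[
    [0,0,0],
    [0,0,0],
    [0,0,0],
    [0,0,-0.2],
    [0,0,-0.4],
    [0,0,-0.6],
    [0,0,-0.8],
    [0,0,-1],
    [0,0,-1.2],
    [0,0,-1.29],
    [0,0,-1.29],
    [0,0,-1.29],
  ],
  claw=[1,1,1,1,1,1,1,1,1,1,1,1],
)

```text
time_s: 15.7
tcp_pos: [0.5946, 0.0044, 0.1279]
orientation: [-0.0, 1.0, 0.014, -0.002]
force: [-0.5, -0.4, -3.9]
width: 0.0177
gripper_force: 50.0
```

Run:
```python
from h import *
s=env.sense(); print(s["tcp_pos"],s["orientation"],s["time_s"],s["force"],s["ft_torque"])
for c in ("wrist","top"):
    p,W=cloud(c)
    if c=="wrist": save(p,"w3")
    # plate upper face at z ~ .085+.038
    m=(W[...,2]>.112)&(W[...,2]<.132)&(np.abs(W[...,0]-.6)<.1)&(np.abs(W[...,1])<.07); Q=W[m]
    if len(Q)>20: print(c,"plate",len(Q),np.percentile(Q[:,2],[5,50,95]).round(4),cv2.minAreaRect((Q[:,:2]*1000).astype(np.float32)))
    m=(W[...,2]>.018)&(W[...,2]<.029)&(np.abs(W[...,0]-.596)<.095)&(np.abs(W[...,1])<.06); Q=W[m]
    if len(Q)>20: print(c,"base",len(Q),Q.min(0),Q.max(0))
print(models.mark_of("wrist","mould_top"),models.mark_of("wrist","top_handle"))
```

```text
[0.59461728 0.00441103 0.1278718 ] [-5.02829730e-06  9.99905584e-01  1.36135021e-02 -1.86962356e-03] 15.7 [-0.53052618 -0.35443637 -3.89880415] [0.01558387 0.02850077 0.03370977]
wrist plate 20791 [0.1195 0.1206 0.1217] ((611.0160522460938, 5.202095031738281), (129.99856567382812, 84.35550689697266), 1.5191837549209595)
wrist base 261 [ 0.64944159 -0.00270575  0.02206083] [0.66744223 0.01582343 0.0263432 ]
top plate 947 [0.1192 0.1216 0.1239] ((536.0880737304688, 1.9429588317871094), (43.9256706237793, 82.6842269897461), 1.395715355873108)
top base 21 [ 0.52179931 -0.00720063  0.02092024] [0.53473181 0.00774662 0.02649039]
[{'centre': [0.5969, 0.0043, 0.0874], 'confidence': 0.74}] [{'centre': [0.5928, 0.0029, 0.1362], 'confidence': 0.83}, {'centre': [0.5951, 0.0015, 0.0849], 'confidence': 0.28}]
```

View pics/w3.png

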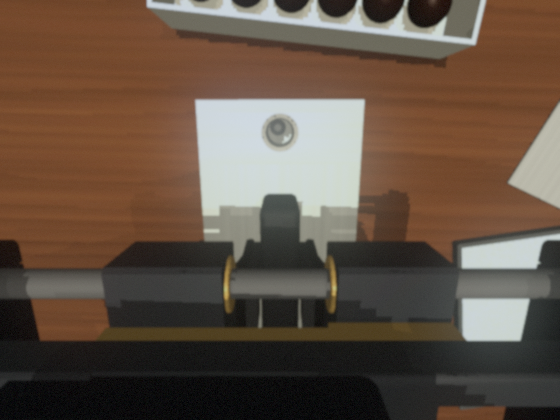

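The wrist view shows a dowel through the far hole at (279,131), so the upper half is nearly aligned. I'll measure the dowel tip against the hole directly.

Run:
```python
from h import *
s=env.sense(); print(s["tcp_pos"],s["time_s"])
for c in ("wrist","top"):
    p,W=cloud(c)
    for x0 in (.661,.529):
        m=(W[...,2]>.035)&(W[...,2]<.058)&(np.hypot(W[...,0]-x0,W[...,1]-.005)<.013); Q=W[m]
        if len(Q)>3:
            t=Q[Q[:,2]>Q[:,2].max()-.004]; print(c,x0,"dowel",len(Q),Q[:,2].max().round(4),"tip",len(t),t.mean(0).round(4),Q.mean(0).round(4))
        h=(W[...,2]<.105)&(np.hypot(W[...,0]-x0,W[...,1]-.005)<.05)
        # hole outline in pixels within plate: back-project on plate plane
        ci=camera_info(c);K=np.array(ci["mtx"]);T=np.array(ci["cam_to_world"])
        pl=((W[...,2]>.113)&(W[...,2]<.13)).astype(np.uint8)
        cs,hi=cv2.findContours(1-pl,cv2.RETR_LIST,cv2.CHAIN_APPROX_NONE)
        for k in cs:
            if len(k)<8 or cv2.contourArea(k)>3000: continue
            q=k[:,0,:]; r=np.c_[(q[:,0]-K[0,2])/K[0,0],(q[:,1]-K[1,2])/K[1,1],np.ones(len(q))]@T[:3,:3].T
            P=T[:3,3]+r*((.1207-T[2,3])/r[:,2:])
            cc,rad=cv2.minEnclosingCircle((P[:,:2]*1000).astype(np.float32))
            if 5<rad<12 and abs(cc[0]-x0*1000)<20: print(c,x0,"hole",np.round(cc,1),rad)
```

```text
[0.59517491 0.00613181 0.12923136] 15.9
wrist 0.661 dowel 197 0.0516 tip 80 [0.662  0.0082 0.0494] [0.6619 0.0083 0.0465]
wrist 0.661 hole [660.5   7.9] 7.7606353759765625
top 0.529 dowel 22 0.0512 tip 12 [0.5299 0.0023 0.0492] [0.5304 0.0019 0.0473]
top 0.529 hole [529.4   2.4] 7.244948863983154
```

>>> send_rows(
  xyz=[
    [0.02,0,-0.2],
    [0.02,0,-0.45],
    [0.02,0,-0.55],
    [0.02,0,-0.65],
    [0.02,0,-0.75],
    [0.02,0,-0.85],
    [0.02,0,-0.9],
    [0.02,0,-0.9],
  ],
  turn=[
    [0,0,0],
    [0,0,0],
    [0,0,0],
    [0,0,0],
    [0,0,0],
    [0,0,0],
    [0,0,0],
    [0,0,0],
  ],
  claw=[1,1,1,1,1,1,1,1],
)

```text
time_s: 16.8
tcp_pos: [0.5967, 0.0051, 0.0842]
orientation: [0.0, 1.0, 0.015, -0.0]
force: [0.1, 0.0, -3.6]
width: 0.0177
gripper_force: 50.0
```

>>> send_rows(
  xyz=[
    [0,0,-0.06],
    [0,0,-0.12],
    [0,0,-0.17],
    [0,0,-0.22],
    [0,0,-0.26],
    [0,0,-0.3],
    [0,0,-0.3],
    [0,0,-0.3],
  ],
  turn=[
    [0,0,0],
    [0,0,0],
    [0,0,0],
    [0,0,0],
    [0,0,0],
    [0,0,0],
    [0,0,0],
    [0,0,0],
  ],
  claw=[1,1,1,1,1,1,1,1],
)

```text
time_s: 17.6
tcp_pos: [0.5969, 0.0052, 0.0713]
orientation: [0.0, 1.0, 0.015, 0.0]
force: [-4.5, -0.1, 6.8]
width: 0.0176
gripper_force: 50.0
```

>>> send_rows(
  xyz=[
    [-0.01,0,-0.03],
    [-0.02,0,-0.06],
    [-0.02,0,-0.08],
    [-0.02,0,-0.08],
    [-0.02,0,-0.08],
  ],
  turn=[
    [0,0,0],
    [0,0,0],
    [0,0,0],
    [0,0,0],
    [0,0,0],
  ],
  claw=[1,1,1,1,1],
)

```text
time_s: 18.1
tcp_pos: [0.5969, 0.0052, 0.0691]
orientation: [0.0, 1.0, 0.015, 0.002]
force: [-4.8, 0.3, 14.6]
width: 0.0179
gripper_force: 50.0
```

>>> send_rows(
  xyz=[
    [-0.02,0,-0.04],
    [-0.02,0,-0.08],
    [-0.02,0,-0.08],
    [-0.02,0,-0.08],
  ],
  turn=[
    [0,0,0],
    [0,0,0],
    [0,0,0],
    [0,0,0],
  ],
  claw=[1,1,1,1],
  squeeze=60,
)

```text
time_s: 18.5
tcp_pos: [0.5969, 0.0052, 0.0691]
orientation: [0.001, 1.0, 0.016, 0.003]
force: [-10.0, 1.0, 30.8]
width: 0.0175
gripper_force: 60.0
```

Run:
```python
from h import *
s=env.sense(); print(s["tcp_pos"],s["time_s"],s["force"],s["ft_torque"])
for c in ("wrist","top"):
    p,W=cloud(c)
    m=(W[...,2]>.05)&(W[...,2]<.072)&(np.abs(W[...,0]-.6)<.08)&(np.abs(W[...,1]-.005)<.04); Q=W[m]
    if len(Q)>20:
        A=np.c_[Q[:,:2]-[.596,.005],np.ones(len(Q))]; k=np.linalg.lstsq(A,Q[:,2],rcond=None)[0]
        print(c,"plate",len(Q),np.median(Q[:,2]),"tilt deg",np.degrees(k[:2]),k[2])
```

```text
[0.59692816 0.00518838 0.06907696] 18.5 [-9.97961236  0.96875177 30.84346331] [ 0.52575734  3.54118098 -0.11169014]
wrist plate 19523 0.06217674613173188 tilt deg [-0.22289343  0.06336324] 0.06235252236497525
top plate 638 0.06222197266792201 tilt deg [ 0.26829889 -0.33039086] 0.0624098538811103
```

>>> send_rows(
  xyz=[
    [-0.02,0,0],
    [-0.04,0,0],
    [-0.04,0,0],
    [-0.04,0,0],
  ],
  turn=[
    [0,0,0],
    [0,0,0],
    [0,0,0],
    [0,0,0],
  ],
  claw=[1,1,1,1],
)

```text
time_s: 19.0
tcp_pos: [0.5969, 0.0052, 0.0691]
orientation: [0.0, 1.0, 0.016, 0.005]
force: [-5.7, -0.2, 27.4]
width: 0.0175
gripper_force: 60.0
```

Run:
```python
from h import *
s=env.sense(); print(s["tcp_pos"],s["orientation"],s["time_s"],s["force"],s["ft_torque"])
for c in ("wrist","top"):
    p,W=cloud(c)
    m=(W[...,2]>.056)&(W[...,2]<.068)&(np.abs(W[...,0]-.6)<.078)&(np.abs(W[...,1]-.005)<.038)
    m=cv2.erode(m.astype(np.uint8),np.ones((5,5)))>0; Q=W[m]
    if len(Q)>20:
        A=np.c_[Q[:,:2]-[.596,.005],np.ones(len(Q))]; k=np.linalg.lstsq(A,Q[:,2],rcond=None)[0]
        print(c,len(Q),"tilt deg",np.degrees(k[:2]),k[2])
    B=W[(np.abs(W[...,2])<.005)&(np.hypot(W[...,0]-.6,W[...,1])<.25)]
    A=np.c_[B[:,:2]-[.596,.005],np.ones(len(B))]; k=np.linalg.lstsq(A,B[:,2],rcond=None)[0]; print("table",np.degrees(k[:2]),k[2])
```

```text
[0.59692596 0.00519783 0.06908091] [4.28097138e-04 9.99855636e-01 1.61653889e-02 5.21583976e-03] 19.0 [-5.69522298 -0.17539938 27.35660371] [ 0.04953707  2.29138899 -0.12486582]
wrist 14669 tilt deg [0.0190973  0.08246018] 0.06216998398781828
table [-0.00409868  0.04960979] 0.00025091420302608713
top 285 tilt deg [-0.16659309  0.08698833] 0.062232187586761106
table [ 0.06579249 -0.10580281] 0.0005550957418252853
```

>>> send_rows(
  xyz=[
    [0,0,0],
    [0,0,0],
    [0,0,0],
    [0,0,0],
    [0,0,0],
  ],
  turn=[
    [0,0,0],
    [0,0,0],
    [0,0,0],
    [0,0,0],
    [0,0,0],
  ],
  claw=[1,1,1,1,1],
)

```text
time_s: 19.6
tcp_pos: [0.5969, 0.0052, 0.0691]
orientation: [0.0, 1.0, 0.016, 0.005]
force: [-6.1, -1.5, 27.1]
width: 0.0177
gripper_force: 60.0
```

Run:
```python
from h import *
s=env.sense(); print(s["tcp_pos"],s["orientation"],s["force"],s["width"])
if s["force"][2]>20 and abs(s["tcp_pos"][2]-.0691)<.001: print(workorder.close_job())
```

```text
[0.59691407 0.00520388 0.06906515] [4.20385557e-04 9.99856607e-01 1.61187193e-02 5.17446081e-03] [-6.08891779 -1.5037009  27.0689691 ] 0.017657896710076094
the job is handed in; nothing more can be done
None
```

The job was handed in at about 19.6 s: both cores are seated, the upper half is down flush over the dowels (top face measured 62 mm above the table, no visible tilt), and the gripper still holds the handle, pressing with about 27 N.

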